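Screw down the dry-block heater's hold-down screw

ROBOT

A 7-joint arm with a two-finger parallel gripper is mounted at the origin on the work surface. World frame = base frame: x ahead of the robot, y to its left, z up, the work surface at z = 0. Lengths are in m, angles in rad, forces in N, time in s.
With the tool pointing down it reaches from about 0.4 to 0.875 m from the base axis. Payload 6.5 kg.
Tool frame: the origin (TCP) lies between the finger pads; the fingertips stand 14 mm ahead of it and the grasp point (between the pads) lies 5 mm behind it; z points along the fingers, y is the line along which they close (so a half turn about z gives the same grasp; the last joint's range is limited). The gripper opens to 85 mm and grips with 20 to 120 N. Pads are 22 mm wide; open, the fingers measure 114 mm over their backs; the gripper's body (76 mm by 85 mm) begins 54 mm behind the grasp point. The pads swing forward as they close: fully open they stand 13 mm farther back than shut.
Start: joints at [1.06, 0.536, -0.004, 1.538, 0.003, 1.067, -0.071], TCP at [0.28, -0.587, 0.245] pointing down, gripper open.
Joint ranges: [-2.7, 2.7], [-0.37, 2.16], [-1.27, 1.26], [0.24, 2.4], [-1.31, 4.45], [0.19, 1.91], [-2.76, 2.76]. Speed limits (rad/s): [2.39, 2.39, 3.14, 3.14, 3.14, 3.14, 3.14].

INTERFACE

Orientations are given as a 3x3 rotation matrix whose columns are the frame's x, y, z axes.
In Python, from station import ctrl gives the robot as it stands. The module is installed in compiled form; this text tells all that it offers. Calls block until the motion is done:
- ctrl.move_pose(position, orientation): joint-space move of the TCP to a pose.
- ctrl.movel(position, speed=0.15, rotation=None): straight line of the TCP; rotation=None keeps the orientation; speed is the mean speed in m/s.
- ctrl.goto_joints(angles): joint-space move.
- ctrl.open() and ctrl.gripper_close(force=None): open the fingers fully, or close them until they stop; force is the grip in N (None keeps the last).
- ctrl.pause(seconds).
- ctrl.ik(position, orientation): joint angles nearest the present ones, or None.
- ctrl.read_state(): the state.
- ctrl.snapshot(name): name is "scene" or "top" or "wrist"; returns (picture, depth): 480x640x3 uint8, red, green, blue; 480x640 float32, m along the optical axis (not along the pixel's ray), 0 where there is no reading.
- ctrl.camera_info(name): a dict with "fx", "fy", "cx", "cy" (pixels), "view" (4x4, takes a point from world to camera coordinates). Camera axes: x right, y up, looking along -z (the intrinsics and any distortion apply to the point x, -y, -z); pixel columns grow to the right and rows downward; lengths in m; the calibration is good to about 2 mm. A picture is of the moment at which its call begins: read the wrist's pose just before it. camera_info takes no time and is no camera call; for the wrist camera it gives the pose at the moment of the call.
A pose or a line that the arm cannot do raises ctrl.IKError and nothing moves.
- ctrl.close_job(): hands the job in; it is judged then, once.
The state is a dict: "time_s": time; "joint_pos": joint angles; "qd": joint speeds; "tau": joint torques, N m; "position": TCP position; "tool_rot": TCP orientation; "contact_force": force on the tool from outside, world axes, zero at the start; "moment": the same for the moment, N m; "grip_width": opening from 0.0 (shut) to 1.0 (fully open); "grip_force": force on a finger pad.
Only numpy, scipy, OpenCV 4.12 (cv2) and the standard library are available. Lean on these libraries where they do the work, as an engineer would, in place of code of your own. Each camera call takes 0.05 s, during which the arm holds its last target. There are 200 camera calls.

TASK

Take the long hold-down screw (the one with the broad ribbed round head) out of the white holder, lower it into the deep well in the middle of the heater's aluminium block and screw it in clockwise, starting the thread by feel, until its flange sits flush on the block, no more than finger-tight; then let go. Go gently: a screw pushed or turned hard against the thread, or dropped down the well, crosses and spoils it. Leave the other two pieces in the holder and everything else on the bench where it is.

Things in the scene. Friction and masses are not known exactly. Their poses are not given: they have to be found in the camera images.
- screw_head (a point): centre of the screw's ribbed round steel head (30 mm diameter, 44 mm tall), to be grasped from above. The screw stands upright in the holder; about 0.16 kg, 114 mm long, its own z runs up its axis towards the head. Right under the head (22 mm below this point) is the upper face of a flange 37 mm in diameter, 4 mm thick. Any grasp direction will do: the head is round
- screw_seat (a point): centre of the underside of the screw's flange, 26 mm below screw_head; it lies on the block's top when the screw is home. Below it: a smooth shank 21 mm in diameter, 40 mm long with a tapered lower end, then a nose 11 mm in diameter. The nose ends 66 mm below this point
- screw_lug (a point): point on the screw's axis level with its male thread: two opposite round lugs on the nose along the screw's own x, 3.4 mm thick, 21 mm over their tips; 61.5 mm below screw_seat, 4.5 mm above the lower end of the nose
- well (a point): centre of the mouth of the deep well, level with the flat top of the heater's aluminium block (150 x 120 mm, top 95 mm above the table); z up. The well is upright, 24 mm in diameter, 3 mm chamfer at the mouth, 78 mm deep. All is rigid: over 20 N between screw and heater on the way in spoils the thread (a push of 3 to 8 N is plenty), over 160 N once home overtightens it
- thread (a point): on the well's axis, 50.6 mm below its mouth, where the right-handed two-start female thread begins: two round ridges 3.6 mm thick, reaching 3.8 mm in from the wall, starting opposite each other and winding down 300 degrees. Lead 18 mm: a clockwise turn (from above) sinks the screw 2.9 mm per radian. The angle of the starts changes every time and is not measured (not given by this point)
- heater: the dry-block heater, fixed, white case 230 x 160 x 62 mm; origin on the table under the well, x from control panel to block. A straight push never passes the thread: the lugs stop on the ridges, the flange still 6 to 15 mm above the block. From there 100 to 290 degrees clockwise under a light push catch the thread and bring the flange home. Let go, the screw does not turn back
- holder: white plastic holder, fixed, 70 x 250 x 85 mm, origin on the table under its middle; three holes 27 mm wide along its y at -80, 0 and +80 mm, in which the screw and two other pieces hang by their flanges in any order
- plug_mid (a point): middle of the blanking plug in the holder (flange 37 mm, black ball knob 26 mm wide on a thin neck, top 39 mm above the holder); leave it alone
- pin_mid (a point): middle of the lifting pin in the holder (flange 37 mm, slim aluminium grip 14 mm wide, top 38 mm above the holder); leave it alone
- vial: small amber jar, 32 mm wide, 50 mm tall, origin under its centre; leave it alone
- beaker: glass beaker, 70 mm wide, 85 mm tall, origin under its centre; leave it alone
- reagent: white bottle, 64 mm wide, 130 mm tall, origin under its centre; leave it alone

How it is judged:
On the way, in this order (a step that is already met when the one before it is completed fails the run):
1. the screw is lifted out of the holder (height (world z) of screw_seat above 0.13 m), for 0.1 s.
2. the thread has caught: upright in the well, the lugs under the ridge ends (z of screw_seat in the frame of well below 0.0042 m and horizontal distance between screw_seat and well below 0.004 m and angle between the z axis of screw_seat and the z axis of well, either way round below 0.08 rad), for 0.1 s.
At the end, for the whole second after the job is handed in: The screw stands upright in the well (within 3 degrees, 4 mm of its axis), screwed in until its flange's underside is within 1.5 mm of the block's top, at rest and let go; the plug and the pin are in their holes (within 20 mm) and vial, beaker and bottle within 30 mm of where they were (z of screw_seat in the frame of well between -0.002 and 0.0015 m and horizontal distance between screw_seat and well below 0.004 m and angle between the z axis of screw_seat and the z axis of well, either way round below 0.05 rad and linear speed of screw below 0.02 m/s and contact force between screw and the fingers below 0.1 N and distance of each of plug_mid, pin_mid from where it was at the start of the episode below 0.02 m and distance of each of vial, beaker, reagent from where it was at the start of the episode below 0.03 m); the robot touches nothing.
It fails at once if the screw is forced while its flange is still off the block: more than 20 N between screw and heater (pressed or turned hard against the thread, or dropped down the well) (contact force between screw and heater above 20 N and z of screw_seat in the frame of well above 0.0015 m).
It fails at once if the screw is overtightened: more than 160 N between screw and heater (contact force between screw and heater above 160 N).
It fails at once if the plug or the pin is taken out of the holder or a bystander is shoved away (distance of any of plug_mid, pin_mid from where it was at the start of the episode above 0.03 m or distance of any of vial, beaker, reagent from where it was at the start of the episode above 0.05 m).
It also fails if it takes over 70 s, if anything falls off the work surface, if the arm or the gripper's body presses on something with over 40 N, if the wrist force passes 120 N, or if a joint passes its speed limit or range.

## Working session

There is one attempt and no reset: what is moved stays moved. The work goes in short steps, each a Python script; the robot and the scene stay as the last script left them, time stands still between calls to the robot, and variables do not carry over. Pictures are saved under pics/ and viewed, at most 10 in all, crops included, and the job is handed in when it is done.

```bash
mkdir -p pics; python3 - <<'E'
from station import ctrl
import cv2,numpy as np
for n in("scene","top"):
    p,d=ctrl.snapshot(n);cv2.imwrite(f"pics/{n}0.png",p[:,:,::-1]);np.save(n+"0.npy",d)
    print(n,ctrl.camera_info(n))
s=ctrl.read_state();print(s)
E
```

```text
scene {'fx': 573.5910942928317, 'fy': 573.5910942928317, 'cx': 317.0977354130535, 'cy': 234.91737984583452, 'view': array([[ 0.13372924,  0.99100101, -0.00578701, -0.08947284],
       [-0.597735  ,  0.08531546,  0.79714123,  0.2786009 ],
       [ 0.79046149, -0.103142  ,  0.60376516, -1.57951208],
       [ 0.        ,  0.        ,  0.        ,  1.        ]])}
top {'fx': 620.3548629139915, 'fy': 620.3548629139915, 'cx': 317.87052977796003, 'cy': 239.87224065800336, 'view': array([[-0.00556008, -0.99991642,  0.0116718 ,  0.02158583],
       [ 0.98281576, -0.00331067,  0.18455953, -0.6194402 ],
       [-0.18450547,  0.01249739,  0.98275203, -1.08940438],
       [ 0.        ,  0.        ,  0.        ,  1.        ]])}
{'time_s': 0.1, 'joint_pos': array([ 1.05983184,  0.53710386, -0.0044843 ,  1.53874299,  0.00262359,
        1.06732027, -0.07122832]), 'qd': array([ 1.46537617e-03,  4.90317220e-04, -1.26064960e-03, -2.14905466e-03,
       -3.79542649e-04,  9.63600667e-05,  3.84967289e-04]), 'tau': array([ 3.42979445e-03, -5.84568536e+01,  1.05260599e+00, -2.59779239e+01,
        1.27903049e-02,  4.56037043e-03,  5.04037303e-05]), 'position': array([ 0.27943538, -0.58627132,  0.24450376]), 'tool_rot': array([[ 9.02671532e-01,  4.30329528e-01, -7.75514829e-04],
       [ 4.30330212e-01, -9.02670510e-01,  1.36348092e-03],
       [-1.13288263e-04, -1.56450287e-03, -9.99998770e-01]]), 'contact_force': array([-0.78660663,  1.02672122, -0.09765331]), 'moment': array([ 0.01049035, -0.00361234,  0.02702891]), 'grip_force': 0.0, 'grip_width': 1.0039225886579783}
```

View pics/top0.png

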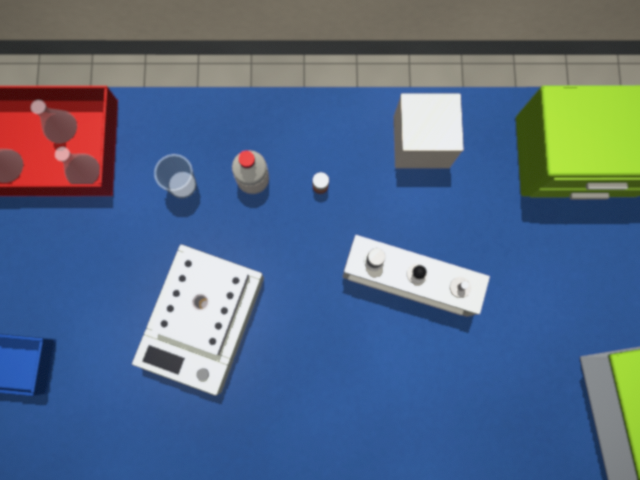

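View pics/scene0.png

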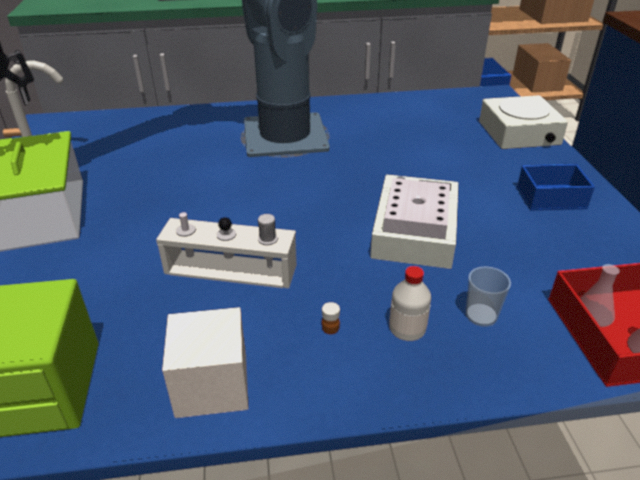

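Top view: the screw head is at about (376,258), the ball knob at (419,272), the slim pin at (462,287) and the well at (201,301). Scene view: the head is at (266,228) and the well mouth at (419,201). Next I triangulate these and check against depth.

```bash
cat > h.py <<'E'
from station import ctrl
import cv2,numpy as np
def ray(ci,u,v):
    V=np.array(ci["view"]);R=V[:3,:3];o=-R.T@V[:3,3]
    d=R.T@np.array([(u-ci["cx"])/ci["fx"],-(v-ci["cy"])/ci["fy"],-1.]);return o,d   # scaled to depth 1
def atz(ci,u,v,z):
    o,d=ray(ci,u,v);return o+d*(z-o[2])/d[2]
def tri(*a):
    A=np.zeros((3,3));b=np.zeros(3);rs=[ray(*x) for x in a]
    for o,d in rs:
        d=d/np.linalg.norm(d);P=np.eye(3)-np.outer(d,d);A+=P;b+=P@o
    X=np.linalg.solve(A,b)
    return X,[round(float(np.linalg.norm(np.cross(X-o,d/np.linalg.norm(d)))),4) for o,d in rs]
def cloud(ci,d):
    v,u=np.mgrid[:480,:640];V=np.array(ci["view"]);R=V[:3,:3]
    P=np.stack([(u-ci["cx"])/ci["fx"]*d,-(v-ci["cy"])/ci["fy"]*d,-d],-1)-V[:3,3]
    return P@R
def down(a): # tool z down, closing axis y at angle a in world
    y=np.array([np.cos(a),np.sin(a),0]);z=np.array([0,0,-1.]);return np.stack([np.cross(y,z),y,z],1)
E
python3 - <<'E'
from h import *
np.set_printoptions(precision=4,suppress=True)
T=ctrl.camera_info("top");S=ctrl.camera_info("scene")
print("head top-face",tri((T,376.5,257),(S,266,219)))
print("well",tri((T,201,301),(S,419,201)))
print("knob",tri((T,419,272),(S,225,223)))
C=cloud(T,np.load("top0.npy"))
for u,v in((376,256),(419,271),(462,284),(201,301),(215,301),(187,301),(201,285),(201,320)):print(u,v,C[v,u])
z=C[...,2]
def rect(m):
    n,l,st,_=cv2.connectedComponentsWithStats(m.astype(np.uint8));i=1+st[1:,4].argmax()
    P=C[l==i][:,:2].astype(np.float32);return cv2.minAreaRect(P*1000),st[i]
u=np.arange(640)[None,:]
print("block",rect((abs(z-.095)<.012)&(u<300)&(u>120)))
print("holder",rect((abs(z-.085)<.012)&(u>330)&(u<500)))
E
```

```text
head top-face (array([ 0.576 , -0.0808,  0.1273]), [0.0007, 0.0007])
well (array([0.5051, 0.227 , 0.09  ]), [0.0016, 0.0016])
knob (array([ 0.5521, -0.1564,  0.109 ]), [0.0009, 0.0009])
376 256 [ 0.5767 -0.0799  0.1335]
419 271 [ 0.5515 -0.1543  0.1262]
462 284 [ 0.5292 -0.2286  0.1218]
201 301 [0.5092 0.2343 0.0398]
215 301 [0.5041 0.1999 0.0961]
187 301 [0.5041 0.2483 0.0985]
201 285 [0.5323 0.2252 0.0961]
201 320 [0.4712 0.2234 0.0959]
block (((503.9678955078125, 227.35816955566406), (121.96235656738281, 150.37954711914062), 70.1421127319336), array([ 152,  251,   96,  104, 5841], dtype=int32))
holder (((553.0177612304688, -156.2825469970703), (250.2445068359375, 71.45582580566406), 72.260986328125), array([ 344,  235,  145,   79, 4987], dtype=int32))
```

```bash
python3 - <<'E'
from h import *
np.set_printoptions(precision=4,suppress=True)
a=np.radians(72.26-90)
p=[.577,-.080,.30]
for k in(0,np.pi):print(k,ctrl.ik(p,down(a+k)))
for k in(0,.3):print("well",k,ctrl.ik([.504,.2274,.3],down(a+k)))
q=min((ctrl.ik(p,down(a+k)) for k in(0,np.pi)),key=lambda q:9 if q is None else abs(q[6]))
ctrl.goto_joints(q)
s=ctrl.read_state();print(s["time_s"],s["position"],s["contact_force"])
ci=ctrl.camera_info("wrist");p,d=ctrl.snapshot("wrist");cv2.imwrite("pics/w1.png",p[:,:,::-1]);np.savez("w1.npz",d=d,**ci)
print(ci);C=cloud(ci,d);z=C[...,2]
m=(abs(z-.133)<.004)&(np.hypot(C[...,0]-.577,C[...,1]+.08)<.03)
print("head",m.sum(),cv2.minEnclosingCircle((C[m][:,:2]*1000).astype(np.float32)),C[m].mean(0))
E
```

```text
0 [ 0.3815  0.4014 -0.4256  1.6433  0.1788  1.1356 -0.3995]
3.141592653589793 [ 0.7975  0.5887 -1.0718  1.62    0.5378  1.2595  2.458 ]
well 0 [ 0.2096  0.4798 -0.9635  1.6982  0.421   1.1876 -1.1723]
well 0.3 [ 0.2123  0.4816 -0.9681  1.698   0.4238  1.1887 -0.8746]
2.2167 [ 0.5768 -0.0817  0.2998] [-0.0001 -0.6837  0.1416]
{'fx': 417.2229177218853, 'fy': 417.2229177218853, 'cx': 318.50607577698224, 'cy': 244.38570826961086, 'view': array([[ 0.9518, -0.3069, -0.001 , -0.5731],
       [ 0.2946,  0.9145, -0.2774, -0.0435],
       [ 0.086 ,  0.2637,  0.9608, -0.4592],
       [ 0.    ,  0.    ,  0.    ,  1.    ]])}
head 1303 ((575.8685302734375, -80.60658264160156), 15.478096961975098) [ 0.5761 -0.08    0.1332]
```

View pics/w1.png

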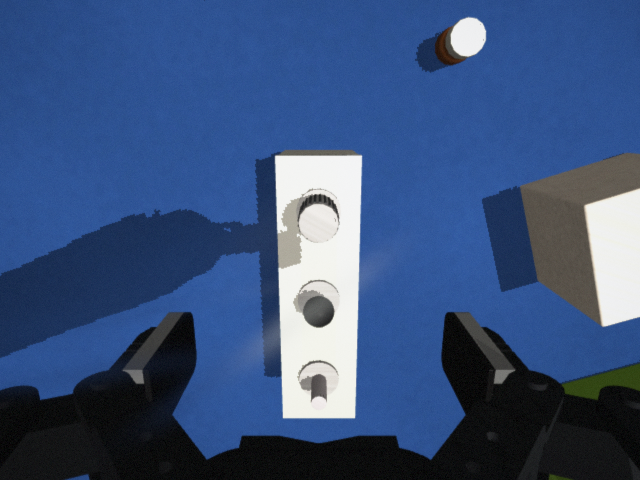

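The wrist view shows the screw at (318,215), standing first in the holder, with the knob and the slim pin below it in the picture. Depth gives the head at (0.576,-0.0803) with its top at z=0.133. The triangulation and the text's heights agree, so I grasp it and lift.

```bash
python3 - <<'E'
from h import *
np.set_printoptions(precision=4,suppress=True)
a=np.radians(72.26-90);R=down(a)
def st(t):
    s=ctrl.read_state();print(t,round(s["time_s"],2),s["position"],s["contact_force"],s["moment"],s["grip_width"],s["grip_force"],flush=True);return s
st("now")
ctrl.movel([.5765,-.0802,.16],.15,R);s=st("above")
e=np.array([.5762,-.0802])-s["position"][:2]
ctrl.movel([.5765+e[0],-.0802+e[1],.112],.08,R);st("down")
ctrl.gripper_close(35);st("closed")
ctrl.movel([.5765+e[0],-.0802+e[1],.24],.12,R);st("up")
# look at the well from short of it
p=[.504-.02,.2274-.09,.30]
q=ctrl.ik(p,down(a));print(q);ctrl.goto_joints(q);ctrl.pause(.2);st("look")
ci=ctrl.camera_info("wrist");p,d=ctrl.snapshot("wrist");cv2.imwrite("pics/w2.png",p[:,:,::-1]);np.savez("w2.npz",d=d,**ci)
o,_=ray(ci,1,1);V=ci["view"];c=V[:3,:3]@[.504,.2274,.095]+V[:3,3];print("well px",ci["cx"]-c[0]/c[2]*ci["fx"],ci["cy"]+c[1]/c[2]*ci["fy"])
E
```

```text
now 2.27 [ 0.5768 -0.0816  0.2998] [-0.5413 -0.0867 -0.155 ] [ 0.0096 -0.0141 -0.0031] 1.0003794097630887 0.0
above 3.35 [ 0.5772 -0.0802  0.1609] [-0.2444 -1.2332 -0.1084] [0.0007 0.029  0.0484] 0.9994100572706774 0.0
down 4.1 [ 0.5757 -0.0801  0.1121] [0.2498 0.1656 0.2001] [ 0.0207 -0.0295 -0.044 ] 1.0017031182495775 0.0
closed 4.65 [ 0.5758 -0.0802  0.1124] [-0.8477 -0.3412  3.4596] [-0.0213  0.1205  0.0148] 0.33823751496903015 34.50732707977295
up 5.87 [ 0.5749 -0.0801  0.2391] [ 0.2436 -0.2267 -1.8207] [-0.0711 -0.0093 -0.0254] 0.3391055909365581 34.65088963508606
[ 0.0842  0.2696 -0.5352  1.8337  0.1547  1.0795 -0.818 ]
look 7.03 [0.4846 0.1359 0.2995] [-0.7573 -0.1462 -2.2779] [-0.004   0.0246 -0.0298] 0.3418886805128665 34.66600477695465
well px 307.02761209490023 91.9504785405735
```

View pics/w2.png

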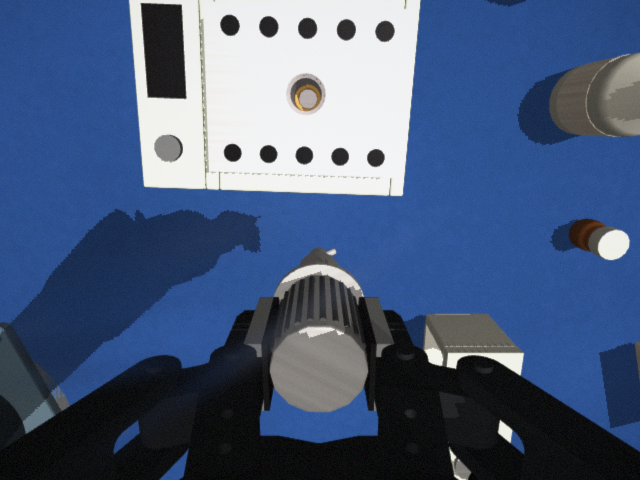

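The wrist view shows the screw held upright between the pads and the well mouth at about (307,94), against a predicted (307,92). I fit the mouth in the image, go above it with the last joint wound back to its high end, and check the position.

```bash
python3 - <<'E'
from h import *
np.set_printoptions(precision=4,suppress=True)
ci=dict(np.load("w2.npz"));g=cv2.cvtColor(cv2.imread("pics/w2.png"),cv2.COLOR_BGR2GRAY)
x0,y0=275,62;m=(g[y0:127,x0:340]<205).astype(np.uint8)
cs,_=cv2.findContours(m,cv2.RETR_EXTERNAL,cv2.CHAIN_APPROX_NONE)
for c in cs:
    if len(c)>60:
        e=cv2.fitEllipse(c);print(e);w=atz(ci,e[0][0]+x0,e[0][1]+y0,.095);print("well",w)
C=cloud(ci,ci["d"]);z=C[...,2]
mm=(abs(z-.095)<.006)&(np.arange(480)[:,None]<200);P=C[mm][:,:2]*1000
print("top z",np.median(z[mm]),cv2.minAreaRect(P.astype(np.float32)))
h=(np.hypot(C[...,0]-.504,C[...,1]-.2274)<.022)&(z>.0938);print("ring",h.sum())
q=ctrl.ik([.504,.2274,.24],down(np.radians(-17.74)));print(q)
q=np.array(q);q[6]=2.65;ctrl.goto_joints(q);ctrl.pause(.3)
s=ctrl.read_state();print(s["time_s"],s["position"],s["tool_rot"],s["contact_force"],s["joint_pos"])
E
```

```text
((31.828474044799805, 30.48781967163086), (34.98048782348633, 39.031253814697266), 156.29039001464844)
well [0.5037 0.2271 0.095 ]
top z 0.09528918029619685 ((589.9068603515625, 194.65350341796875), (120.46190643310547, 336.92388916015625), 70.0582046508789)
ring 1765
[-0.0837  0.4331 -0.5455  1.7795  0.2615  1.0015 -1.0401]
10.2833 [0.504  0.2273 0.24  ] [[ 0.2364 -0.9716  0.    ]
 [-0.9716 -0.2364 -0.    ]
 [ 0.     -0.     -1.    ]] [ 0.4152  1.0385 -1.2587] [-0.0836  0.433  -0.5455  1.7795  0.2615  1.0015  2.6499]
```

```bash
cat >> h.py <<'E'
np.set_printoptions(precision=4,suppress=True)
W=np.array([.5038,.2272])
def meas(n=5,dt=.02):
    F=[];M=[]
    for _ in range(n):
        s=ctrl.read_state();F.append(s["contact_force"]);M.append(s["moment"]);ctrl.pause(dt)
    return s,np.mean(F,0),np.mean(M,0)
E
python3 - <<'E'
from h import *
ctrl.movel([*W,.20],.08)
s,F0,M0=meas(8);print(s["time_s"],s["position"],F0,M0);np.save("F0.npy",[F0,M0])
xy=W.copy()+(W-s["position"][:2])*(np.abs(W-s["position"][:2])>.0007)
z=.20
while z>.124:
    z-=.006 if z>.151 else .0007
    ctrl.movel([*xy,z],.04 if z>.145 else .015)
    s,F,M=meas(3,.01);f=F-F0
    print(round(s["time_s"],2),round(z,4),s["position"],f,(M-M0)[2].round(3),flush=True)
    if f[2]>2.5 or np.hypot(*f[:2])>5: break
E
```

```text
11.05 [0.5041 0.2275 0.2005] [-0.0833 -0.1666 -1.7547] [ 0.0057 -0.0077 -0.0201]
11.38 0.194 [0.5036 0.2271 0.1938] [-0.1139  0.2431 -0.2499] 0.016
11.71 0.188 [0.5036 0.2271 0.1877] [ 0.0604 -0.633  -0.6508] 0.024
12.03 0.182 [0.5036 0.2271 0.1817] [ 0.2826  0.3323 -0.1669] 0.033
12.36 0.176 [0.5036 0.2271 0.1757] [ 0.0706  0.5478 -0.3768] 0.029
12.68 0.17 [0.5036 0.2271 0.1697] [0.3365 0.0595 0.2666] 0.004
13.01 0.164 [0.5036 0.2271 0.1637] [ 0.0789  0.06   -0.1395] 0.052
13.33 0.158 [0.5036 0.2271 0.1577] [0.4562 0.1917 0.4064] 0.036
13.66 0.152 [0.5036 0.2271 0.1517] [ 0.1524 -0.1651 -0.2391] 0.034
13.98 0.146 [0.5037 0.2271 0.1457] [-0.1267  0.1607  0.2935] 0.022
14.26 0.1453 [0.5038 0.2272 0.1454] [0.4117 0.2897 0.1275] 0.03
14.53 0.1446 [0.5038 0.2272 0.1446] [ 0.4631  0.0795 -0.0322] -0.005
14.81 0.1439 [0.5038 0.2272 0.1439] [-0.3247  0.2399  0.1714] -0.005
15.08 0.1432 [0.5038 0.2272 0.1432] [-0.4801 -0.477   0.5653] 0.041
15.36 0.1425 [0.5038 0.2272 0.1425] [ 0.477   0.664  -0.3999] 0.054
15.63 0.1418 [0.5038 0.2272 0.1417] [ 0.0161  0.1335 -0.3065] -0.001
15.91 0.1411 [0.5038 0.2272 0.1411] [-0.1369  0.3562 -0.0421] 0.027
16.18 0.1404 [0.5038 0.2272 0.1403] [-0.2658  0.3025  0.0093] 0.023
16.46 0.1397 [0.5038 0.2272 0.1396] [ 0.4427 -0.4182 -0.3249] 0.011
16.73 0.139 [0.5038 0.2272 0.139 ] [ 0.1269  0.3389 -0.1424] 0.039
17.01 0.1383 [0.5038 0.2272 0.1383] [-0.2381  0.3007 -0.0899] 0.038
17.28 0.1376 [0.5038 0.2272 0.1376] [-0.5352  0.3419 -0.6452] -0.004
17.56 0.1369 [0.5037 0.2272 0.1368] [0.077  0.385  0.2119] 0.021
17.83 0.1362 [0.5038 0.2272 0.1362] [0.1802 0.6342 0.1972] 0.02
18.11 0.1355 [0.5038 0.2272 0.1355] [ 0.0579 -0.0682 -0.4073] 0.044
18.38 0.1348 [0.5039 0.2273 0.1349] [ 0.2396 -0.2245  1.7426] 0.014
18.66 0.1341 [0.504  0.2274 0.1345] [-1.0326 -0.1014  6.5119] 0.032
```

The lugs touched the ridge cleanly at a TCP height of about 0.135, so the flange is about 12 mm up. Now I turn clockwise (last joint decreasing), regulating a push of about 4 N.

```bash
cat > turn.py <<'E'
from h import *
import sys
F0,M0=np.load("F0.npy");N=int(sys.argv[1]);D=.1
s=ctrl.read_state();zc=float(sys.argv[2]);y=s["tool_rot"][:,1];a=np.arctan2(y[1],y[0])
s,F,M=meas(3,.01);f=F-F0
for i in range(N):
    if s["joint_pos"][6]<-2.6: print("end of range");break
    a-=D;zc+=np.clip(.03*(f[2]-4)*1e-3,-.0003,.0004)-(.00287*D if f[2]<7 else 0)
    q=ctrl.ik([*W,zc],down(a))
    if q is None or abs(q[6]-s["joint_pos"][6])>.4: print("ik",q);break
    ctrl.goto_joints(q)
    s,F,M=meas(3,.01);f=F-F0;m=(M-M0)[2]
    print(round(s["time_s"],2),round(zc,4),s["position"][2].round(4),s["joint_pos"][6].round(2),f.round(1),m.round(3),s["grip_width"].__round__(3),flush=True)
    if f[2]>11 or np.hypot(*f[:2])>9 or abs(m)>.15 or f[2]<-8: print("stop");break
E
python3 turn.py 6 .1341
```

```text
18.96 0.1339 0.1342 2.48 [-1.8  0.   7.2] 0.013 0.346
19.23 0.134 0.134 2.4 [-0.3 -0.1  5.5] -0.0 0.34
19.51 0.1337 0.1339 2.32 [-0.9  0.4  6.1] 0.015 0.346
19.78 0.1335 0.1335 2.23 [-1.2  0.8  5.6] 0.05 0.338
20.06 0.1333 0.1332 2.15 [-0.4  0.6  4.8] 0.019 0.343
20.33 0.133 0.133 2.06 [-0.3  0.5  4.9] 0.009 0.337
```

```bash
python3 turn.py 60 .1330
```

```text
20.63 0.1327 0.1326 1.98 [-0.3  0.3  4.4] 0.029 0.339
20.91 0.1324 0.1324 1.9 [0.3 0.6 3.9] 0.041 0.342
21.18 0.1322 0.1321 1.81 [-0.1  0.7  3.8] 0.02 0.341
21.46 0.1319 0.1317 1.73 [-0.1  0.3  3.5] 0.0 0.339
21.73 0.1316 0.1315 1.64 [-0.3  0.4  3.9] 0.014 0.341
22.01 0.1313 0.1312 1.56 [-0.6  0.5  3.7] 0.042 0.347
22.28 0.131 0.1309 1.48 [-0.3 -0.5  3. ] 0.008 0.344
22.56 0.1307 0.1306 1.39 [-0.6  0.9  2.4] 0.008 0.339
22.83 0.1303 0.1303 1.31 [-0.3  0.3  2.8] -0.003 0.341
23.11 0.13 0.13 1.22 [-0.3  0.7  2.9] -0.004 0.344
23.38 0.1297 0.1297 1.14 [0.3 0.6 3.1] -0.024 0.344
23.66 0.1294 0.1294 1.06 [0.1 0.2 3.8] -0.009 0.344
23.93 0.1291 0.1291 0.97 [0.6 1.3 2.9] -0.026 0.341
24.21 0.1288 0.1288 0.89 [0.2 0.7 4.2] -0.035 0.345
24.48 0.1285 0.1285 0.81 [ 0.1 -0.1  4.1] -0.019 0.341
24.76 0.1282 0.1282 0.72 [0.2 0.1 2.6] -0.043 0.342
25.03 0.1279 0.1279 0.64 [-0.5 -0.2  4.7] 0.047 0.338
25.31 0.1276 0.1276 0.56 [-1.4 -0.8  5.1] 0.04 0.342
25.58 0.1273 0.1273 0.48 [ 0.1 -0.2  3.5] -0.016 0.34
25.86 0.127 0.1271 0.39 [-0.2 -0.6  5.4] 0.022 0.337
26.13 0.1268 0.1268 0.31 [ 0.3 -0.8  4.4]
[... 965 characters left out ...]
-0.1  0.2  6.6] -0.022 0.339
31.36 0.122 0.1224 -1.23 [-0.8 -0.4  8.6] -0.06 0.34
31.63 0.1221 0.1224 -1.31 [-0.7  0.1  7.6] -0.058 0.342
31.91 0.1223 0.1225 -1.39 [-0.3 -0.6  7.2] -0.068 0.341
32.18 0.1224 0.1224 -1.47 [-0.2 -0.3  6.5] -0.034 0.342
32.46 0.1221 0.1224 -1.55 [-0.1 -0.2  8.8] -0.049 0.337
32.73 0.1223 0.1224 -1.63 [-0.7 -0.7  7.8] -0.036 0.343
33.01 0.1224 0.1224 -1.71 [-0.4 -0.8  6.7] -0.017 0.34
33.28 0.1222 0.1224 -1.79 [-1.5 -0.4  9.5] -0.098 0.338
33.56 0.1224 0.1224 -1.87 [-1.9 -0.4  8.7] -0.075 0.341
33.83 0.1225 0.1224 -1.95 [-2.7  0.3  8.1] -0.119 0.339
34.11 0.1226 0.1224 -2.04 [-3.3  1.4  7.4] -0.116 0.342
34.38 0.1227 0.1224 -2.12 [-3.8  1.7  7.3] -0.152 0.34
stop
```

The height stopped at 0.1224, exactly the predicted home height, and the moment is rising, so the flange is seated. I release, retreat and look.

```bash
python3 - <<'E'
from h import *
s=ctrl.read_state();p=s["position"]
ctrl.open();ctrl.pause(.2)
ctrl.movel([p[0],p[1],.26],.12)
q=ctrl.ik([.484,.137,.30],down(np.radians(-17.7+180)));q2=ctrl.ik([.484,.137,.30],down(np.radians(-17.7)))
q=[x for x in(q,q2) if x is not None][0] if q2 is None else q2
ctrl.goto_joints(q);ctrl.pause(.3)
ci=ctrl.camera_info("wrist");im,d=ctrl.snapshot("wrist");cv2.imwrite("pics/w3.png",im[:,:,::-1])
C=cloud(ci,d);z=C[...,2];r=np.hypot(C[...,0]-W[0],C[...,1]-W[1])
m=(r<.025)&(z>.12);zt=np.percentile(z[m],95);P=C[m&(z>zt-.004)]
b=(r>.022)&(r<.03)&(z<.12)
print("head top",zt,cv2.minEnclosingCircle((P[:,:2]*1000).astype(np.float32)),"block",np.median(z[b]),ctrl.read_state()["time_s"])
E
```

```text
head top 0.42873627141905046 ((504.6171569824219, 203.84909057617188), 9.999999747378752e-05) block 0.09530577269908624 38.4
```

View pics/w3.png

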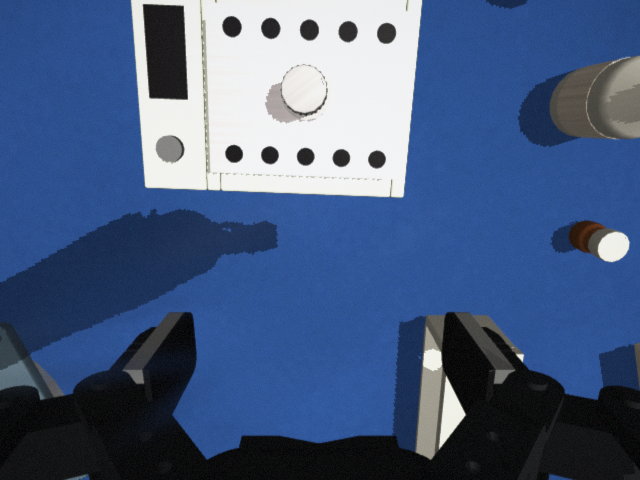

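The screw stands in the well with its head at (304,90), and the gripper is clear of it. I check the height of the head's top more robustly, then hand in.

```bash
python3 - <<'E'
from h import *
ci=ctrl.camera_info("wrist");im,d=ctrl.snapshot("wrist")
C=cloud(ci,d);P=C[78:102,292:316].reshape(-1,3);P=P[abs(P[:,2]-np.median(P[:,2]))<.01]
n=np.linalg.svd(P-P.mean(0))[2][2] if 0 else np.linalg.lstsq(np.c_[P[:,:2]-P[:,:2].mean(0),np.ones(len(P))],P[:,2],rcond=None)[0]
print("top",np.median(P,0),"slopes,z",n)
if abs(np.median(P[:,2])-.1433)<.002 and np.hypot(*n[:2])<.08: print(ctrl.close_job())
E
```

```text
top [0.5017 0.2273 0.1433] slopes,z [-0.0019  0.0018  0.1433]
the job is handed in; nothing more can be done
None
```

The screw is threaded home with its flange flush on the block (head top measured at 0.143 m, level within 0.2°), released and finger-tight, and the job is handed in.

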